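# Stand up the microscope light shield and hold its locking pin through both bushings

## Robot

A 7-joint arm with a two-finger parallel gripper is mounted at the origin on the work surface. World frame = base frame: x ahead of the robot, y to its left, z up, the work surface at z = 0. Lengths are in mm, angles in rad, forces in N, time in s.
With the tool pointing down it reaches from about 400 to 875 mm from the base axis. Payload 4.4 kg.
Tool frame: the origin (TCP) lies at the centre of the arm's flange, where the gripper is bolted on; the fingertips stand 173 mm ahead of it and the grasp point (between the pads) lies 155 mm ahead of it; z points along the fingers, y is the direction in which the jaws open and shut (so a half turn about z gives the same grasp; the last joint's range is limited). The gripper opens to 85 mm and grips with 20 to 120 N. Pads are 22 mm wide; open, the fingers measure 114 mm over their backs; the gripper's body (76 mm by 85 mm) begins 54 mm behind the grasp point. The pads swing forward as they close: fully open they stand 13 mm farther back than shut.
Start: joints at [-1.327, 0.628, 0.038, 1.517, -0.027, 0.996, -0.02], TCP at [198.146, 619.075, 404.713] pointing down, gripper open.
Joint ranges: [-3.06, 3.06], [-0.37, 2.12], [-1.25, 1.32], [0.18, 2.47], [-1.1, 4.24], [0.23, 1.98], [-2.94, 2.94]. Speed limits (rad/s): [2.57, 2.57, 3.14, 3.14, 3.14, 3.14, 3.14].

## Interface

Orientations are given as a unit quaternion [x, y, z, w].
In Python, from station import telemetry, capture, workorder gives the robot as it stands. The module is installed in compiled form; this text tells all that it offers.
- The arm moves only by the tool arm_command, never from a script. Its argument "targets" is a list of rows, each a list of 3 entries, a list of its own where there are three numbers: the shift along the tool's x, y, z in cm, then the turn, a rotation vector about the tool's x, y, z in degrees, then the opening in per cent of the stroke, from 0 (shut) to 100 (fully open). In form: [[[x, y, z], [ax, ay, az], fingers], ...]. A call has 1 to 10 rows; each row shifts and turns the commanded pose from where the row before left it, along the tool's axes as they then stand; what a row does not reach is not made up. A row lasts 1/12 s, in which the tool goes at most 41.7 mm and 7.16 degrees, less where a joint would pass 70% of its speed; a pose out of reach is approached as far as the arm can. A call is refused whole if a number of a shift passes 4.17 or a number of a turn 7.16, either way. A call with a gripper value outside its range is refused whole. The fingers move at their own pace and stop on an object; the grip force is fixed at half the most. Time passes only in rows, so rows that do not move let the fingers close. It gives the time, the measured TCP pose, the force and the opening at its end, in the units of the state.
- telemetry.sense(): the state, without advancing time (a new reading comes with each control period).
- capture(name): name is "scene" or "top"; returns a dict with "pixels" (480x640x3 uint8, red, green, blue), "range_z" (480x640 float32, mm along the optical axis (not along the pixel's ray), 0 where there is no reading), "fovy" (degrees; the focal length in pixels is half the picture's height over the tangent of half this angle, whatever the lens; pixels are square), "cx", "cy" (the principal point, pixels), "dist" ([k1, k2, p1, p2, k3] as OpenCV has them; the pictures are not rectified), "eye" and "attitude" of the camera in the world. Camera axes: x right, y up, looking along -z (the intrinsics and any distortion apply to the point x, -y, -z); pixel columns grow to the right and rows downward; lengths in mm; the calibration is good to about 2 mm. A picture is of the moment at which its call begins.
- workorder.close_job(): hands the job in, once; it reports no verdict.
The state is a dict: "time": time; "joints": joint angles; "qd": joint speeds; "joint_efforts": joint torques, N m; "tool_pos": TCP position; "ee_rot": TCP orientation; "contact_force": force on the tool from outside, world axes, zero at the start; "ft_torque": the same for the moment, N m; "finger_gap": finger opening in mm.
Only numpy, scipy, OpenCV 4.12 (cv2) and the standard library are available. Lean on these libraries where they do the work, as an engineer would, in place of code of your own. Each camera call takes 0.05 s, during which the arm holds its last target.

## Task

Stand the leaning black light shield fully upright against its stop, then take the longest pin from the pin block and thread it, tip first, down through the shield's bushing and on through the lower bushing of the stand. Finish still holding the pin there by its knob: tip out well below the lower bushing, and about a finger's width left between the knob and the upper bushing so that a retaining clip can be fitted. Leave the two shorter pins in the block and everything else on the bench where it is.

Things in the scene. Friction and masses are not known exactly. Their poses are not given: they have to be found in the camera images.
- stand: fixed stand of the light shield: dark steel base plate 150 x 140 x 12 mm. Origin on the bench surface under the hinge line; x points from the hinge towards the bushing side (away from the robot when yaw is 0), y along the hinge line, z up. The hinge line is 16 mm above the bench.
- shield (a joint): fold-up shield, a flat black plastic panel 120 mm wide, 124 mm tall from the hinge line, 8 mm thick, hinged along its lower thin edge; value is its lean from upright in rad (0 = upright against its stop; positive = top leans towards -x of the stand, at most 1.0). It stays where it is left: the hinge is stiff, about 0.25 N m, some 2 to 5 N at the top edge. The plain face is on the -x side.
- shield_edge (a point): middle of the panel's free edge (half-way through its thickness), 124 mm from the hinge line
- upper_bush (a point): centre of the mouth of the upper bushing, an aluminium lug 36 mm wide and 14 mm thick on the bushing side of the panel, flush with its free edge, reaching to 56 mm from the panel's middle plane; the hole is 13 mm wide with a small chamfer, its centre 34 mm from the panel's middle plane. It swings with the panel; with the panel upright its mouth is 140 mm above the bench and straight above the lower bushing, hole axis vertical.
- lower_bush (a point): centre of the mouth (upper face) of the lower bushing, a fixed aluminium lug 14 mm thick with the same 13 mm hole, vertical, 72 mm above the bench, 34 mm from the hinge line along the stand's x. Open below: 46 mm from its underside to the base plate.
- rack: fixed grey plastic pin block 60 x 190 x 48 mm, origin under its centre; three holes 11.5 mm wide, 40 mm deep, in a row along its y at -60, 0 and 60 mm. The pins stand in them, in any order.
- pin_knob (a point): centre of the knob of the longest pin, which stands upright in the block: steel shank 10 mm thick and 120 mm long with a small chamfer at the tip, topped by a round knob 24 mm in diameter and 44 mm tall (centre 142 mm above the tip); about 0.11 kg. z points along the pin to the knob. It stands higher than the other two.
- pin_tip (a point): lower tip of the longest pin (centre of its foot), on the pin's axis
- pin: the longest pin; origin at its lower tip, z along the pin to the knob
- pin_mid_knob (a point): centre of the knob of a shorter pin (shank 88 mm, else the same); leave it in the block
- pin_short_knob (a point): centre of the knob of the shortest pin (shank 62 mm, else the same); leave it in the block
- slide_box: closed slide box 100 x 85 x 34 mm, origin under its centre; to be left alone
- jar: small closed jar 44 mm in diameter, 60 mm tall, origin under its centre; to be left alone
- beaker: glass beaker 64 mm in diameter, 75 mm tall, origin under its centre; to be left alone
- dishes: stack of three clear dishes 86 mm in diameter, 43 mm tall, origin under its centre; to be left alone
- wash: closed bottle 60 mm in diameter, 150 mm tall, origin under its centre; to be left alone
Things that resemble listed ones, but are neither listed nor needed, are in the scene too. What is shaped like the stand but purple or red is not meant.

How it is judged:
By the outcome, as a careful person would: the job done as asked, in the order asked, and still so for the second after the job is handed in, while the arm keeps its last pose, push and grip.
It also fails if it takes over 61 s, if anything falls off the work surface, if the arm or the gripper's body presses on something with over 40 N, if the wrist force passes 120 N, or if a joint passes its speed limit or range.

## Working session

There is one attempt and no reset: what is moved stays moved. The work goes in short steps, Python scripts to look and compute and a tool call to move; the robot and the scene stay as the last step left them, time stands still between calls to the robot, and variables do not carry over. Pictures are saved under pics/ and viewed, and the job is handed in when it is done.

Besides the shell and the picture viewer there is one more tool, called after "Emit:" as name([rows], argument=value, ...), one row to a line, values as JSON. arm_command: Moves the arm, as the interface text tells. Its arguments: {"type":"object","properties":{"targets":{"type":"array"}},"required":["targets"]}

```bash
mkdir -p pics
cat > h.py <<'E'
import numpy as np, cv2, pickle
from scipy.spatial.transform import Rotation as R
def snap(tag):
    from station import capture
    d={}
    for n in("scene","top"):
        c=capture(n); d[n]=c
        cv2.imwrite(f"pics/{tag}_{n}.png",c["pixels"][:,:,::-1])
    pickle.dump(d,open(f"{tag}.pkl","wb")); return d
def load(tag): return pickle.load(open(f"{tag}.pkl","rb"))
def cam(c):
    f=240/np.tan(np.radians(c["fovy"])/2)
    K=np.array([[f,0,c["cx"]],[0,f,c["cy"]],[0,0,1.]])
    a=np.array(c["attitude"],float)
    Rm=R.from_quat(a).as_matrix() if a.size==4 else a.reshape(3,3)
    return K,np.array(c["dist"],float),Rm,np.array(c["eye"],float)
def ray(c,uv):
    K,D,Rm,e=cam(c)
    n=cv2.undistortPoints(np.array(uv,float).reshape(-1,1,2),K,D).reshape(-1,2)
    v=np.c_[n[:,0],-n[:,1],-np.ones(len(n))]
    return e,v@Rm.T
def onz(c,uv,z):
    e,v=ray(c,uv); t=(z-e[2])/v[:,2]; return e+v*t[:,None]
def depthpt(c,uv):
    e,v=ray(c,uv); uv=np.array(uv,int).reshape(-1,2)
    return e+v*c["range_z"][uv[:,1],uv[:,0]][:,None]
def cloud(c):
    uv=np.stack(np.meshgrid(np.arange(640),np.arange(480)),-1).reshape(-1,2)
    p=depthpt(c,uv); p[c["range_z"].reshape(-1)<=0]=np.nan
    return p.reshape(480,640,3)
def proj(c,P):
    K,D,Rm,e=cam(c)
    q=(np.array(P,float).reshape(-1,3)-e)@Rm; q=q*[1,-1,-1]
    return cv2.projectPoints(q,np.zeros(3),np.zeros(3),K,D)[0].reshape(-1,2)
def tri(cs,uvs):
    A=np.zeros((3,3));b=np.zeros(3);rs=[]
    for c,uv in zip(cs,uvs):
        e,v=ray(c,[uv]); v=v[0]/np.linalg.norm(v[0]); M=np.eye(3)-np.outer(v,v);A+=M;b+=M@e;rs.append((M,e))
    p=np.linalg.solve(A,b); return p,[np.linalg.norm(M@(p-e)) for M,e in rs]
E
python3 - <<'E'
from h import *
from station import telemetry
d=snap("a")
for n in d: print(n,{k:v for k,v in d[n].items() if k not in("pixels","range_z")})
print(telemetry.sense())
E
```

```text
scene {'fovy': 53.58730522355083, 'cx': 318.7478522726274, 'cy': 238.23329380322662, 'dist': array([0.03394178, 0.        , 0.        , 0.        , 0.        ]), 'eye': array([1135.41609558,  -91.48141895,  836.72090853]), 'attitude': array([0.25466466, 0.20667918, 0.61472256, 0.71731848])}
top {'fovy': 47.815561529691315, 'cx': 322.62011281725376, 'cy': 238.74121394600962, 'dist': array([-0.11644127,  0.        ,  0.        ,  0.        ,  0.        ]), 'eye': array([ 464.48986395,   13.42201084, 1316.92118343]), 'attitude': array([-0.01086166,  0.02993662,  0.70879392, -0.70469639])}
{'time': 0.1, 'joints': array([-1.32682902,  0.62924693,  0.03842202,  1.51823017, -0.02696853,
        0.99629828, -0.02003502]), 'qd': array([ 0.00048085, -0.00289326, -0.00041041, -0.00244814, -0.00146031,
       -0.0003713 , -0.001034  ]), 'joint_efforts': array([ 3.98606033e-03, -5.64533830e+01,  1.23084314e+00, -1.93972993e+01,
        1.14115927e-02,  5.32579055e-03, -2.74763721e-06]), 'tool_pos': array([198.02930391, 618.83782073, 403.89683735]), 'ee_rot': array([ 1.54264426e-01,  9.88029247e-01, -8.24804069e-04, -1.14316893e-04]), 'contact_force': array([ 0.47815141, -0.236951  , -0.26094219]), 'ft_torque': array([ 0.03552085,  0.00253231, -0.03173524]), 'finger_gap': 85.04633960625358}
```

View pics/a_scene.png

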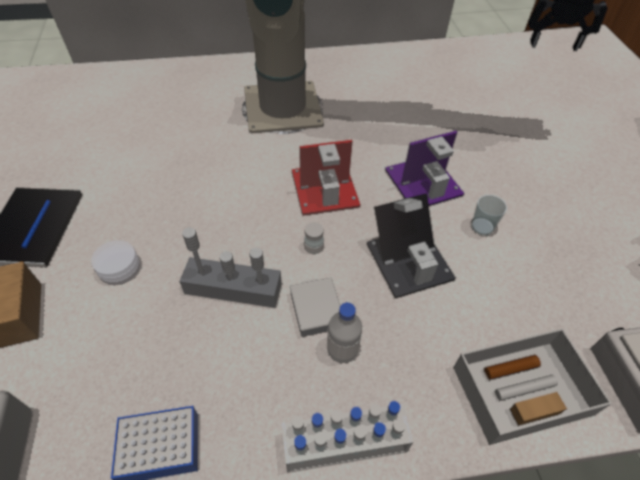

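View pics/a_top.png

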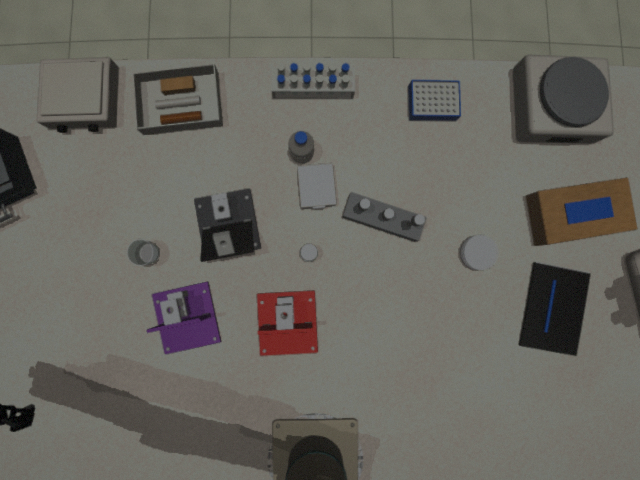

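The scene view shows the rack at (231,280), with the tallest knob at the left end (191,238). The black stand is at (410,255), with red (326,180) and purple (425,170) decoys. In the top view the black stand is at (227,225) and the rack at (384,216).

Run:
```python
from h import *
d=load("a")
s=d["scene"]["pixels"][:,:,::-1];t=d["top"]["pixels"][:,:,::-1]
a=cv2.resize(s[185:305,170:290],(400,400),interpolation=cv2.INTER_CUBIC)
b=cv2.resize(s[185:305,350:470],(400,400),interpolation=cv2.INTER_CUBIC)
e=cv2.resize(t[180:250,335:435],(400,280),interpolation=cv2.INTER_CUBIC)
f=cv2.resize(t[180:270,180:280],(400,360),interpolation=cv2.INTER_CUBIC)[:280]
f=cv2.resize(t[180:270,180:280],(311,280),interpolation=cv2.INTER_CUBIC); f=np.pad(f,((0,0),(0,89),(0,0)))
o=np.vstack([np.hstack([a,b]),np.hstack([e,f])]); o=cv2.resize(o,(705,599))
o=np.clip(o.astype(float)*1.6,0,255).astype(np.uint8)
cv2.imwrite("pics/crop1.png",o)
ct=cloud(d["top"]);cs=cloud(d["scene"])
for n,uv in [("knobA",(419,220)),("B",(389,214)),("C",(364,205)),("ub",(224,240)),("lb",(221,205)),("plate",(205,200)),("jar",(309,253)),("dish",(477,253)),("wash",(300,138)),("beaker",(150,253))]:
    print(n,ct[uv[1],uv[0]].round(1))
for n,uv in [("knobA",(191,234)),("B",(227,256)),("C",(257,252)),("ub",(408,205)),("lb",(424,252))]:
    print("s",n,cs[uv[1],uv[0]].round(1))
```

```text
knobA [ 569.8 -224.5  171.7]
B [ 589.1 -169.1  111.1]
C [ 606.8 -110.5  134.2]
ub [530.8 196.3 138.6]
lb [615.8 214.3  70.6]
plate [634.7 261.8  17.3]
jar [504.2  11.1  54.2]
dish [ 502.1 -392.5   38.2]
wash [752.6  29.8 152.1]
beaker [507.8 399.9  -1. ]
s knobA [ 574.8 -221.1  170.1]
s B [ 590.1 -165.8  113. ]
s C [ 609.7 -109.   140.5]
s ub [542.9 192.9 146.7]
s lb [604.3 222.3  67.9]
```

View pics/crop1.png

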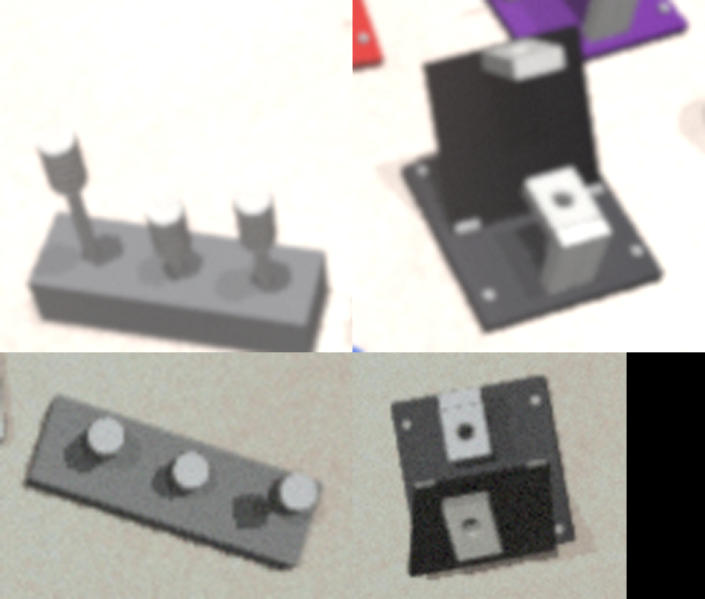

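Pin candidates in the top view are A (419,220), B (389,214) and C (364,205). A stands highest (172 mm by depth, against 111 and 134), so A is the longest. For the stand, the black one (227,225) is right, and the red and purple ones are decoys. Next I measure precisely.

```bash
cat > m.py <<'E'
from h import *
def knobs(d):
    out={}
    for n,(x0,y0,x1,y1) in (("top",(340,190,432,240)),("scene",(180,220,285,290))):
        g=cv2.cvtColor(d[n]["pixels"],cv2.COLOR_RGB2GRAY)
        print(n,np.percentile(g[y0:y1,x0:x1],[5,50,90,98]))
        out[n]=g[y0:y1,x0:x1]
    return out
E
python3 - <<'E'
from m import *
d=load("a");knobs(d)
t,s=d["top"],d["scene"]
g=cv2.cvtColor(t["pixels"],cv2.COLOR_RGB2GRAY)
ct=cloud(t);cs=cloud(s)
# knob tops via depth heights
for n,c,C,cen in (("top",t,ct,[(419,220),(389,214),(364,205)]),("scene",s,cs,[(191,234),(227,256),(257,252)])):
    g=cv2.cvtColor(c["pixels"],cv2.COLOR_RGB2GRAY)
    for (u,v),h in zip(cen,(172,114,140)):
        w=9
        print(n,u,v);print(g[v-w:v+w+1:1,u-w:u+w+1:1] if (u in(419,191)) else "")
        print(np.nan_to_num(C[v-w:v+w+1:2,u-w:u+w+1:2,2]).astype(int) if (u in(419,191)) else "")
# plate holes
print(g[195:216,210:232])
E
```

```text
top [ 49. 113. 119. 121.]
scene [ 75. 161. 166. 168.]
top 419 220
[[100 109 116 114 110 114 113 115 115 116 111 116 114 112 115 117 117 119
  116]
 [ 85  91  95  98 107 109 115 114 112 112 115 117 117 114 116 115 116 116
  116]
 [ 83  80  83  84  91  92  99 105 108 109 108 115 113 114 115 116 117 115
  114]
 [ 80  79  76  79  77  79  84  95 112 115 114 116 115 115 117 116 117 117
  111]
 [ 78  77  78  75  68  75  97 110 116 121 119 118 114 114 111 113 114 116
  115]
 [ 78  74  64  53  60  87 114 119 118 119 120 119 119 113 101 102 112 118
  113]
 [ 79  72  54  47  68 106 117 123 121 118 118 120 119 118 103  90 104 115
  118]
 [ 75  60  46  47  79 114 119 117 122 117 119 120 119 116 105  87  98 111
  113]
 [ 76  48  39  44  77 116 120 121 119 119 123 120 119 118 110  89 101 112
  114]
 [ 70  42  39  42  73 117 120 120 118 120 120 120 118 117 108  94 106 111
  114]
 [ 58  37  39  44  66 106 120 121 120 120 120 121 121 120 106  94 106 112
  113]
 [ 45  40  31  39  53  88 115 121 120 121 119 120 118 110  97  95 105 115
  116]
 [ 37  38  37  39  40  57  94 113 119 117 120 115 111  92  88 
[... 4235 characters left out ...]
9 169 167 167 168 169 168 166
  166 167 166 166]
 [168 167 167 167 166 166 166 167 168 169 169 168 167 168 169 168 167 167
  166 167 167 167]
 [169 167 166 165 166 165 166 167 169 168 168 168 167 168 167 167 166 166
  166 167 167 166]
 [169 168 167 166 167 166 167 167 169 168 168 168 168 168 167 166 166 166
  166 167 166 167]
 [168 168 168 168 167 167 167 167 168 169 169 170 169 167 167 166 165 165
  165 166 165 167]
 [167 168 168 168 167 166 167 167 169 169 169 169 169 169 167 166 165 165
  164 165 165 166]
 [167 167 167 167 166 165 166 167 167 169 170 170 169 168 167 167 166 166
  165 165 165 165]
 [167 167 166 166 164 164 165 166 167 167 169 169 169 167 166 166 167 166
  166 166 165 166]]
```

```bash
cat > m2.py <<'E'
from h import *
import sys
def knob(d,xy,ztop,n):
    c=d[n];C=cloud(c)
    m=(np.hypot(C[...,0]-xy[0],C[...,1]-xy[1])<22)&(abs(C[...,2]-ztop)<(7 if n=="top" else 5))
    v,u=np.nonzero(m); P=onz(c,np.c_[u,v],ztop)[:,:2]
    (cx,cy),r=cv2.minEnclosingCircle(P.astype(np.float32))
    return len(u),P.mean(0).round(1),(round(cx,1),round(cy,1),round(r,1)),P.max(0)/2+P.min(0)/2
def dark_hole(d,n,uv,w,z,show=True):
    c=d[n];g=cv2.cvtColor(c["pixels"],cv2.COLOR_RGB2GRAY).astype(float)
    u,v=uv;p=g[v-w:v+w+1,u-w:u+w+1]
    if show:print(p.astype(int))
    hi=np.percentile(p,70)
    wt=np.clip(hi*0.9-p,0,None)
    vv,uu=np.mgrid[v-w:v+w+1,u-w:u+w+1]
    q=np.array([(wt*uu).sum(),(wt*vv).sum()])/wt.sum()
    return q,onz(c,[q],z)[0]
E
python3 - <<'E'
from m2 import *
d=load("a")
for nm,xy,z in (("A",(573,-222),172),("B",(590,-167),114),("C",(608,-110),140)):
    for n in d: print(nm,n,*knob(d,xy,z,n))
print(dark_hole(d,"top",(221,207),4,72))
print(dark_hole(d,"scene",(422,253),5,72))
# panel plane
for n in d:
    c=d[n];C=cloud(c);g=c["pixels"].max(-1)
    m=(C[...,2]>35)&(C[...,2]<115)&(g<55)&(C[...,0]>470)&(C[...,0]<590)&(C[...,1]>110)&(C[...,1]<290)
    P=C[m]
    for k in range(3):
        q=P.mean(0);U,S,V=np.linalg.svd(P-q,full_matrices=False);nn=V[2]; nn=nn*np.sign(nn[0]); r=(P-q)@nn
        P=P[abs(r)<6]
    print(n,len(P),q,nn,"yaw",np.degrees(np.arctan2(nn[1],nn[0])),"lean",np.arcsin(nn[2]),S)
E
```

```text
A scene 127 [ 574.2 -224.5] (574.5, -225.0, 13.4) [ 574.5474808  -224.23653315]
A top 101 [ 572.2 -224.9] (572.3, -224.9, 12.2) [ 571.8849284 -224.5436994]
B scene 117 [ 592.8 -168.2] (592.5, -168.1, 13.0) [ 592.52662915 -167.72341483]
B top 93 [ 591.1 -167.9] (591.1, -167.8, 12.3) [ 591.0390842  -168.67715036]
C scene 129 [ 612.  -111.8] (612.3, -111.9, 13.6) [ 612.12813445 -111.84815695]
C top 99 [ 610.2 -110.8] (610.4, -110.9, 12.2) [ 610.49055472 -110.99386427]
[[118 121 120 121 119 119 119 117 119]
 [120 120 118 116 120 118 117 120 120]
 [119 114 109 102 102 105 112 117 117]
 [116 104  81  69  70  76  94 110 120]
 [112  91  60  44  47  44  66  96 114]
 [105  76  51  37  33  29  54  90 116]
 [105  76  42  32  37  39  63  95 115]
 [113  87  54  41  43  47  71  97 116]
 [114 104  83  64  62  78  96 111 119]]
(array([220.79406856, 208.50365901]), array([607.48856693, 214.46054673,  72.        ]))
[[158 156 154 153 154 156 156 157 156 154 143]
 [154 151 146 143 144 146 150 152 155 155 151]
 [148 138 129 124 123 127 134 140 149 154 154]
 [140 122 106  98  97 102 111 124 140 151 155]
 [139 116  94  83  82  84  93 110 134 149 155]
 [142 121  96  80  77  78  86 106 131 149 156]
 [149 133 111  92  85  87  96 115 136 151 156]
 [154 147 135 121 115 115 122 133 147 156 158]
 [155 154 150 146 142 144 146 151 154 157 158]
 [152 155 156 155 155 156 156 158 158 158 158]
 [149 155 157 157 157 158 158 158 159 158 157]]
(array([421.19814958, 252.62490362]), array([607.82068537, 214.64236315,  72.        ]))
scene 2077 [535.49787119 196.66176643  71.09921966] [0.76625565 0.14053325 0.62697901] yaw 10.392695221778268 lean 0.6776692762877974 [1599.1050655  1229.39387057   74.66007144]
top 999 [529.52432009 196.63577825  78.64067114] [0.75205814 0.14134999 0.6437614 ] yaw 10.644609615193524 lean 0.6994035700366582 [1245.88391602 1021.36216973   55.48122978]
```

Pin A's knob is at about (573, −225), with its top at z≈172. The two views agree to 2 mm, and this matches the pin standing 8 mm above the bench. The lower bush is at (607.6, 214.5), and the views agree to 0.4 mm. Stand yaw is about 10.5° and the panel lean about 0.69 rad.

First I turn the tool to the stand's yaw, with the gripper shut, and go behind the panel.

Emit:
arm_command([
  [[0,0,0],[0,0,-7.1],0],
  [[0,0,0],[0,0,-7.1],0],
  [[0,0,0],[0,0,-7.1],0],
  [[0,0,0],[0,0,-7.0],0],
  [[-1.2,-3.4,0],[0,0,0],0],
  [[-1.2,-3.4,0],[0,0,0],0],
  [[-1.2,-3.4,0],[0,0,0],0],
  [[-1.2,-3.4,0],[0,0,0],0],
  [[-1.2,-3.4,0],[0,0,0],0],
  [[-1.2,-3.4,0],[0,0,0],0],
])

```text
time: 0.93
tool_pos: [306.8, 429.9, 404.4]
ee_rot: [-0.092, 0.996, -0.0, -0.0]
contact_force: [0.6, 0.1, 0.3]
finger_gap: -0.1
```

```bash
cat > st.py <<'E'
from h import *
from station import telemetry
B=np.array([607.6,214.5]);yaw=np.radians(10.5)
X=np.array([np.cos(yaw),np.sin(yaw)]);Y=np.array([-X[1],X[0]]);H=B-34*X
def st(goal=None):
    s=telemetry.sense();p=s["tool_pos"];Rm=R.from_quat(s["ee_rot"]).as_matrix()
    print("t",round(s["time"],2),"p",p.round(1),"x'y'",((p[:2]-H)@X).round(1),((p[:2]-H)@Y).round(1),"gap",round(s["finger_gap"],1),"F",s["contact_force"].round(1),"toolz",Rm[:,2].round(4),"yaw_y",np.degrees(np.arctan2(-Rm[0,1],Rm[1,1])).round(2))
    if goal is not None: print(" need tool cm",(Rm.T@(np.array(goal)-p)/10).round(2))
    return s
E
python3 -c "
from st import *
g=H-125*X
st([*g,404])"
```

```text
t 0.93 p [306.8 429.9 404.4] x'y' -222.5 266.7 gap -0.1 F [0.6 0.1 0.3] toolz [-3.e-04 -6.e-04 -1.e+00] yaw_y 10.56
 need tool cm [ -9.72 -26.68   0.05]
```

Emit:
arm_command([
  [[-1.2,-3.4,0],[0,0,0],0],
  [[-1.2,-3.4,0],[0,0,0],0],
  [[-1.2,-3.4,0],[0,0,0],0],
  [[-1.2,-3.4,0],[0,0,0],0],
  [[-1.2,-3.4,0],[0,0,0],0],
  [[-1.2,-3.4,0],[0,0,0],0],
  [[-1.2,-3.4,0],[0,0,0],0],
  [[-1.2,-2.9,0],[0,0,0],0],
  [[0,0,2.5],[0,0,0],0],
  [[0,0,2.5],[0,0,0],0],
])

```text
time: 1.77
tool_pos: [451.3, 184.5, 355.1]
ee_rot: [-0.089, 0.996, 0.0, 0.002]
contact_force: [-0.1, 0.6, -0.8]
finger_gap: 0.1
```

```bash
python3 -c "
from st import *
g=H-125*X
st([*g,268]);snap('b')
d=load('b')
a=np.hstack([d['scene']['pixels'][100:320,300:500],d['top']['pixels'][160:380,120:320]])
cv2.imwrite('pics/b_crop.png',cv2.resize(a[:,:,::-1],(800,440)))"
```

```text
t 1.77 p [451.3 184.5 355.1] x'y' -125.2 -1.0 gap 0.1 F [-0.1  0.6 -0.8] toolz [ 4.e-03  8.e-04 -1.e+00] yaw_y 10.23
 need tool cm [0.02 0.1  8.71]
```

View pics/b_crop.png

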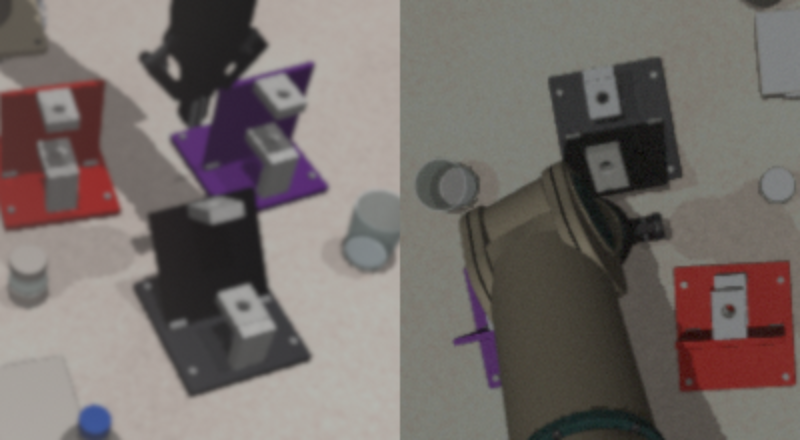

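The gripper hangs behind the black panel (free edge around crop (205,200)), clear of the red and purple stands. I lower it and push.

Emit:
arm_command([
  [[0,0.05,2.9],[0,0,0],0],
  [[0,0.05,2.9],[0,0,0],0],
  [[0,0,2.9],[0,0,0],0],
  [[-0.8,0,0],[0,0,0],0],
  [[-0.8,0,0],[0,0,0],0],
  [[-0.8,0,0],[0,0,0],0],
])

```text
time: 2.37
tool_pos: [474.7, 193.0, 269.4]
ee_rot: [-0.092, 0.996, 0.0, 0.001]
contact_force: [-0.2, 0.1, 0.7]
finger_gap: -0.3
```

```bash
python3 -c "
from st import *
st([*(H-18*X),268])"
```

```text
t 2.37 p [474.7 193.  269.4] x'y' -100.6 3.1 gap -0.3 F [-0.2  0.1  0.7] toolz [ 0.0027  0.0012 -1.    ] yaw_y 10.57
 need tool cm [-8.26 -0.32  0.17]
```

Emit:
arm_command([
  [[-0.8,0,0],[0,0,0],0],
  [[-0.8,0,0],[0,0,0],0],
  [[-0.8,0,0],[0,0,0],0],
  [[-0.8,0,0],[0,0,0],0],
  [[-0.8,0,0],[0,0,0],0],
  [[-0.8,0,0],[0,0,0],0],
  [[-0.8,0,0],[0,0,0],0],
])

```text
time: 2.95
tool_pos: [528.5, 202.5, 269.7]
ee_rot: [-0.092, 0.996, 0.0, 0.0]
contact_force: [-11.6, -3.6, 33.9]
finger_gap: 0.1
```

```bash
python3 -c "
from st import *
st([*(H-18*X),268])"
```

```text
t 2.95 p [528.5 202.5 269.7] x'y' -45.9 2.6 gap 0.1 F [-11.6  -3.6  33.9] toolz [ 0.e+00  2.e-04 -1.e+00] yaw_y 10.54
 need tool cm [-2.79 -0.27  0.17]
```

Vertical force has risen to 34 N, so I look before going on.

```bash
python3 -c "
from st import *
d=snap('c')
a=np.hstack([d['scene']['pixels'][140:300,340:500],d['top']['pixels'][160:320,160:320]])
cv2.imwrite('pics/c_crop.png',cv2.resize(a[:,:,::-1],(800,400),interpolation=cv2.INTER_CUBIC));st()"
```

```text
t 3.05 p [530.3 202.8 270.5] x'y' -44.1 2.6 gap -0.0 F [-2.9 -0.9 14.4] toolz [ 0.0049  0.0017 -1.    ] yaw_y 10.51
```

View pics/c_crop.png

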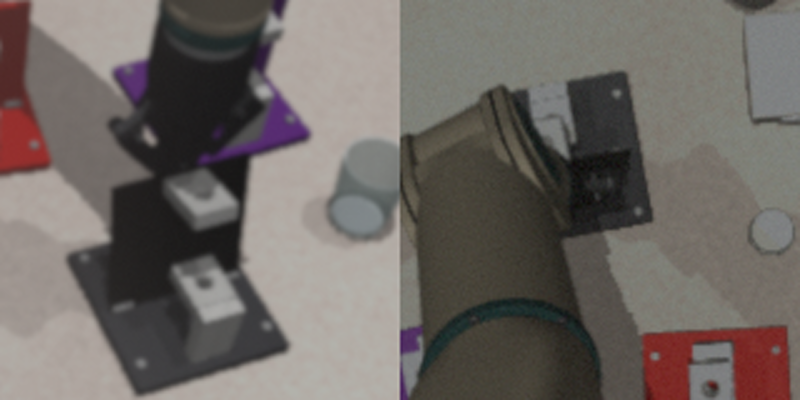

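Horizontal force is small, so the panel's top edge has ridden up under a ledge of the fingers. I back off slightly, raise the tool, and push on with only the fingertips.

Emit:
arm_command([
  [[0.4,0,-0.3],[0,0,0],0],
  [[0.4,0,-0.7],[0,0,0],0],
  [[0,0,-0.8],[0,0,0],0],
  [[0,0,-0.7],[0,0,0],0],
  [[-0.5,0,0],[0,0,0],0],
  [[-0.5,0,0],[0,0,0],0],
  [[-0.5,0,0],[0,0,0],0],
])

```text
time: 3.63
tool_pos: [535.0, 203.8, 292.7]
ee_rot: [-0.092, 0.996, -0.0, -0.001]
contact_force: [-3.5, -1.0, 2.3]
finger_gap: -0.2
```

```bash
python3 -c "
from st import *
st([*(H-15*X),293])"
```

```text
t 3.63 p [535.  203.8 292.7] x'y' -39.3 2.7 gap -0.2 F [-3.5 -1.   2.3] toolz [-1.3e-03 -4.0e-04 -1.0e+00] yaw_y 10.55
 need tool cm [-2.43 -0.27 -0.03]
```

Force is low now (3.5 N), so I push on in small steps.

Emit:
arm_command([
  [[-0.5,0,0],[0,0,0],0],
  [[-0.5,0,0],[0,0,0],0],
  [[-0.3,0,0],[0,0,0],0],
  [[-0.3,0,0],[0,0,0],0],
  [[-0.2,0,0],[0,0,0],0],
])

```text
time: 4.05
tool_pos: [552.9, 207.0, 292.4]
ee_rot: [-0.092, 0.996, -0.0, -0.0]
contact_force: [-1.7, -1.5, 1.1]
finger_gap: 0.3
```

```bash
python3 -c "
from st import *
st([*(H-15*X),293])"
```

```text
t 4.05 p [552.9 207.  292.4] x'y' -21.1 2.6 gap 0.3 F [-1.7 -1.5  1.1] toolz [-3.e-04 -2.e-04 -1.e+00] yaw_y 10.54
 need tool cm [-0.61 -0.26 -0.06]
```

Emit:
arm_command([
  [[-0.2,0,0],[0,0,0],0],
  [[-0.2,0,0],[0,0,0],0],
  [[-0.1,0,0],[0,0,0],0],
  [[-0.1,0,0],[0,0,0],0],
])

```text
time: 4.38
tool_pos: [558.0, 207.9, 292.6]
ee_rot: [-0.092, 0.996, -0.0, -0.001]
contact_force: [-5.3, -2.0, 5.2]
finger_gap: 0.3
```

```bash
python3 -c "
from st import *
st([*(H-15*X),293])"
```

```text
t 4.38 p [558.  207.9 292.6] x'y' -15.9 2.6 gap 0.3 F [-5.3 -2.   5.2] toolz [-1.8e-03 -7.0e-04 -1.0e+00] yaw_y 10.54
 need tool cm [-0.09 -0.26 -0.04]
```

Emit:
arm_command([
  [[-0.1,0,0],[0,0,0],0],
  [[-0.1,0,0],[0,0,0],0],
  [[-0.1,0,0],[0,0,0],0],
])

```text
time: 4.63
tool_pos: [559.0, 208.2, 292.5]
ee_rot: [-0.092, 0.996, -0.001, -0.004]
contact_force: [-11.6, -1.8, 10.0]
finger_gap: -0.2
```

```bash
python3 -c "
from st import *
st([*(H-15*X),293])"
```

```text
t 4.63 p [559.  208.2 292.5] x'y' -14.9 2.7 gap -0.2 F [-11.6  -1.8  10. ] toolz [-0.0074 -0.0024 -1.    ] yaw_y 10.56
 need tool cm [ 0.01 -0.27 -0.05]
```

Emit:
arm_command([
  [[-0.1,0,0],[0,0,0],0],
  [[-0.1,0,0],[0,0,0],0],
  [[0,0,0],[0,0,0],0],
])

```text
time: 4.88
tool_pos: [559.6, 208.4, 292.5]
ee_rot: [-0.092, 0.996, -0.001, -0.006]
contact_force: [-14.2, -2.9, 12.8]
finger_gap: 0.1
```

```bash
python3 -c "
from st import *
st([*(H-15*X),293])"
```

```text
t 4.88 p [559.6 208.4 292.5] x'y' -14.3 2.8 gap 0.1 F [-14.2  -2.9  12.8] toolz [-0.0111 -0.0036 -0.9999] yaw_y 10.58
 need tool cm [ 0.08 -0.28 -0.05]
```

At the stop: the tool no longer advances and the force rises with the command. I back off, lift and open.

Emit:
arm_command([
  [[1,0,0],[0,0,0],0],
  [[1,0,0],[0,0,0],0],
  [[1.5,0,0],[0,0,0],0],
  [[0,0,-3],[0,0,0],0],
  [[0,0,-3.5],[0,0,0],0],
  [[0,-3.5,-3.5],[0,0,0],50],
  [[0,-4,-1],[0,0,0],100],
  [[0,-4,0],[0,0,0],100],
  [[0,-4,0],[0,0,0],100],
  [[0,-4,0],[0,0,0],100],
])

```text
time: 5.72
tool_pos: [564.4, 14.6, 398.0]
ee_rot: [-0.092, 0.996, -0.0, 0.002]
contact_force: [0.6, -0.2, 0.2]
finger_gap: 61.1
```

```bash
cat > look.py <<'E'
from st import *
def crop(tag,bs=(90,340,150,130),bt=(130,160,150,130)):
    d=load(tag)
    ims=[]
    for n,(y,x,w,h) in (("scene",bs),("top",bt)):
        a=d[n]["pixels"][y:y+h,x:x+w,::-1]; ims.append(cv2.resize(a,(400,int(400*h/w)),interpolation=cv2.INTER_CUBIC))
    o=np.hstack([i[:min(len(q) for q in ims)] for i in ims]); cv2.imwrite(f"pics/{tag}_crop.png",np.clip(o*1.4,0,255).astype(np.uint8))
E
python3 -c "
from look import *
st([573.2,-224.7,420]);snap('e');crop('e',(170,350,120,120),(170,170,120,120))"
```

```text
t 5.72 p [564.4  14.6 398. ] x'y' -44.9 -188.7 gap 61.1 F [ 0.6 -0.2  0.2] toolz [ 3.6e-03  1.0e-04 -1.0e+00] yaw_y 10.58
 need tool cm [  3.52 -23.69  -2.2 ]
```

View pics/e_crop.png

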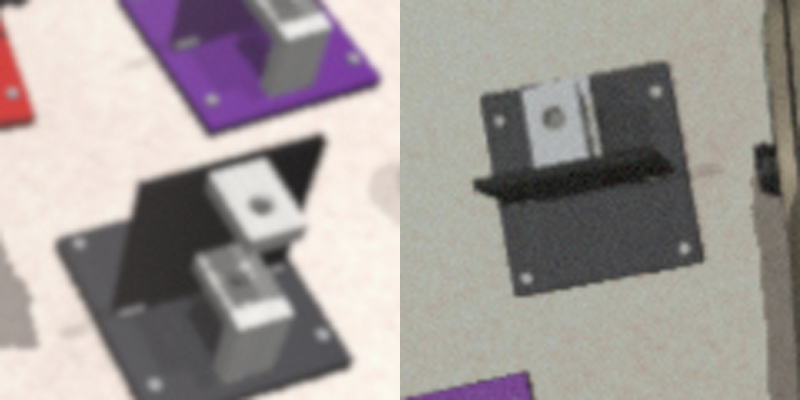

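The panel stands upright. The upper hole is at scene ≈(428.6,231.5) and top ≈(216,205.4). I measure it along with the lean.

Run:
```python
from m2 import *
from st import *
d=load("e")
qt,pt=dark_hole(d,"top",(216,205),4,140,False);qs,ps=dark_hole(d,"scene",(429,231),5,140,False)
print(qt,pt,qs,ps,tri([d["top"],d["scene"]],[qt,qs]))
a=load("a")
qt,_=dark_hole(a,"top",(221,207),4,72,False);qs,_=dark_hole(a,"scene",(422,253),5,72,False)
print("low",tri([a["top"],a["scene"]],[qt,qs]))
c=d["scene"];C=cloud(c);g=c["pixels"].max(-1)
q=C[...,:2]-H; xx=q@X
m=(C[...,2]>35)&(C[...,2]<130)&(g<60)&(abs(xx)<15)&(abs(q@Y)<58)
P=C[m];qq=P.mean(0)
for k in range(3):
    U,S,V=np.linalg.svd(P-P.mean(0),full_matrices=False);nn=V[2]*np.sign(V[2][0]);P=P[abs((P-P.mean(0))@nn)<5]
print("lean",np.arcsin(nn[2]),"yaw",np.degrees(np.arctan2(nn[1],nn[0])),len(P),((P.mean(0)[:2]-H)@X))
```

```text
[215.18519984 204.67431737] [608.17077903 215.84555615 140.        ] [427.93437297 231.33629341] [608.02332672 214.7022376  140.        ] (array([608.01241713, 215.32374734, 139.88477536]), [np.float64(0.5573181373172027), np.float64(0.5573181373172318)])
low (array([607.56715548, 214.64357143,  71.66171569]), [np.float64(0.13209219880048392), np.float64(0.13209219880052064)])
lean -0.0011480481952164817 yaw 10.12140120182052 747 3.2541216791111993
```

The upper mouth triangulates to z=139.9, directly above the lower mouth at z=71.7 (xy within 0.8 mm), with lean ≈ 0. Now I go over the pin.

Emit:
arm_command([
  [[0.5,-3.4,0],[0,0,0],100],
  [[0.5,-3.4,0],[0,0,0],100],
  [[0.5,-3.4,0],[0,0,0],100],
  [[0.5,-3.4,0],[0,0,0],100],
  [[0.5,-3.4,0],[0,0,0],100],
  [[0.5,-3.4,0],[0,0,0],100],
  [[0.5,-3.3,0],[0,0,0],100],
  [[0,0,0],[0,0,0],100],
  [[0,0,0],[0,0,0],100],
])

```text
time: 6.57
tool_pos: [572.5, -225.9, 397.0]
ee_rot: [-0.089, 0.996, -0.001, 0.001]
contact_force: [-0.1, 0.2, 0.4]
finger_gap: 85.6
```

```bash
python3 -c "
from look import *
st([573.2,-224.7,306]);snap('f');crop('f',(170,150,150,130),(150,330,130,120))
import m2
d=load('f')
for n in d:
  try: print(n,*m2.knob(d,(573,-224.7),172,n))
  except Exception as e: print(e)"
```

```text
t 6.57 p [ 572.5 -225.9  397. ] x'y' -80.8 -426.7 gap 85.6 F [-0.1  0.2  0.4] toolz [ 0.0012 -0.0017 -1.    ] yaw_y 10.27
 need tool cm [-0.08  0.13  9.1 ]
scene 123 [ 573.7 -224.5] (573.7, -224.2, 12.8) [ 573.40953181 -224.23653315]
top 15 [ 564.1 -226.7] (564.9, -226.1, 7.2) [ 566.50023229 -226.52593143]
```

View pics/f_crop.png

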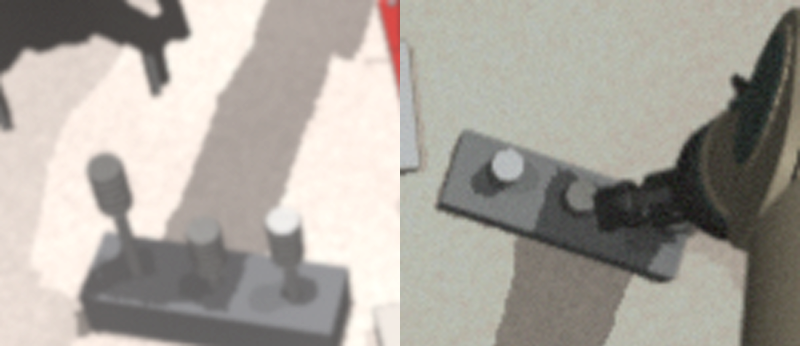

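The open fingers straddle the tall knob (crop (105,170)), so I descend and close.

Emit:
arm_command([
  [[-0.08,0.12,2.5],[0,0,0],100],
  [[0,0,2.5],[0,0,0],100],
  [[0,0,2.5],[0,0,0],100],
  [[0,0,1.6],[0,0,0],100],
  [[0,0,0],[0,0,0],100],
])

```text
time: 7.08
tool_pos: [572.4, -219.1, 302.7]
ee_rot: [-0.094, 0.996, 0.002, -0.003]
contact_force: [-0.8, 0.8, -0.6]
finger_gap: 85.6
```

```bash
python3 -c "
from look import *
st([573.2,-224.7,306])"
```

```text
t 7.08 p [ 572.4 -219.1  302.7] x'y' -79.6 -419.9 gap 85.6 F [-0.8  0.8 -0.6] toolz [-0.0059  0.0032 -1.    ] yaw_y 10.73
 need tool cm [ 0.03 -0.57 -0.33]
```

Emit:
arm_command([
  [[0,0,0],[0,0,0],100],
  [[0,0,0],[0,0,0],100],
  [[0,0,0],[0,0,0],100],
])

```text
time: 7.33
tool_pos: [574.1, -221.3, 307.8]
ee_rot: [-0.092, 0.996, -0.001, 0.001]
contact_force: [0.4, 0.4, -0.1]
finger_gap: 85.3
```

```bash
python3 -c "
from look import *
st([573.2,-224.7,306])"
```

```text
t 7.33 p [ 574.1 -221.3  307.8] x'y' -78.4 -422.4 gap 85.3 F [ 0.4  0.4 -0.1] toolz [ 3.e-03 -8.e-04 -1.e+00] yaw_y 10.6
 need tool cm [ 0.15 -0.32  0.18]
```

Emit:
arm_command([
  [[0.1,-0.3,0.1],[0,0,0],100],
  [[0,0,0],[0,0,0],100],
  [[0,0,0],[0,0,0],20],
  [[0,0,0],[0,0,0],10],
  [[0,0,0],[0,0,0],10],
  [[0,0,0],[0,0,0],10],
  [[0,0,0],[0,0,0],10],
  [[0,0,0],[0,0,0],10],
])

```text
time: 8.0
tool_pos: [572.8, -224.9, 305.3]
ee_rot: [-0.092, 0.996, -0.0, 0.0]
contact_force: [-0.3, -0.2, 1.5]
finger_gap: 22.6
```

```bash
python3 -c "
from look import *
st([573.2,-224.7,306])"
```

```text
t 8.0 p [ 572.8 -224.9  305.3] x'y' -80.2 -425.7 gap 22.6 F [-0.3 -0.2  1.5] toolz [ 2.e-04 -1.e-04 -1.e+00] yaw_y 10.55
 need tool cm [-0.04  0.01 -0.07]
```

Emit:
arm_command([
  [[0,0,0],[0,0,0],0],
  [[0,0,0],[0,0,0],0],
  [[0,0,-0.5],[0,0,0],0],
  [[0,0,-1.5],[0,0,0],0],
  [[0,0,-2.5],[0,0,0],0],
  [[0,0,-2.5],[0,0,0],0],
  [[0,0,-2.5],[0,0,0],0],
  [[0,0,-2.5],[0,0,0],0],
  [[0,0,-2.5],[0,0,0],0],
  [[0,0,-1.5],[0,0,0],0],
])

```text
time: 8.83
tool_pos: [572.9, -224.9, 468.1]
ee_rot: [-0.092, 0.996, -0.001, 0.001]
contact_force: [0.0, -0.8, -1.6]
finger_gap: 22.8
```

```bash
python3 -c "
from look import *
st([607.8,215,466]);snap('g');crop('g',(120,130,200,180),(150,330,130,120))"
```

```text
t 8.83 p [ 572.9 -224.9  468.1] x'y' -80.2 -425.7 gap 22.8 F [ 0.  -0.8 -1.6] toolz [ 0.003 -0.001 -1.   ] yaw_y 10.55
 need tool cm [-11.48  42.61   0.18]
```

View pics/g_crop.png

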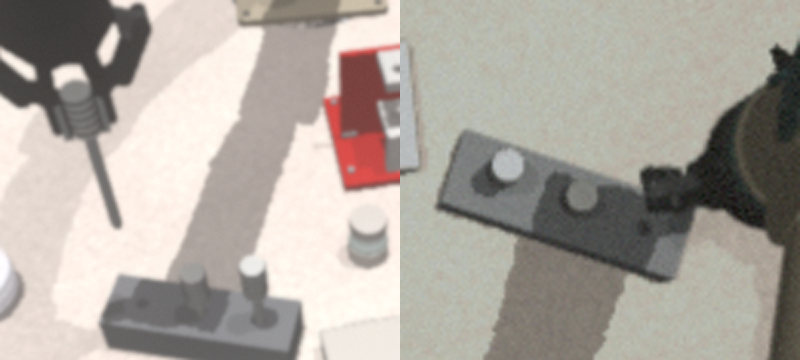

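The pin is lifted clear. Its tip is at scene crop (118,225), and both shorter pins remain in the block. I carry it over to the stand.

Emit:
arm_command([
  [[-0.5,1.8,-0.2],[0,0,0],0],
  [[-0.8,3.1,-0.2],[0,0,0],0],
  [[-0.8,3.1,0],[0,0,0],0],
  [[-0.8,3.1,0],[0,0,0],0],
  [[-0.8,3.1,0],[0,0,0],0],
  [[-0.8,3.1,0],[0,0,0],0],
  [[-0.8,3.1,0],[0,0,0],0],
  [[-0.8,3.1,0],[0,0,0],0],
  [[-0.8,3.1,0],[0,0,0],0],
  [[-0.8,3.1,0],[0,0,0],0],
])

```text
time: 9.77
tool_pos: [593.5, 82.7, 467.3]
ee_rot: [-0.092, 0.996, -0.0, -0.002]
contact_force: [0.3, 0.6, -1.3]
finger_gap: 22.9
```

```bash
python3 -c "
from look import *
st([607.8,215,466])"
```

```text
t 9.77 p [593.5  82.7 467.3] x'y' -3.9 -127.1 gap 22.9 F [ 0.3  0.6 -1.3] toolz [-3.2e-03 -5.0e-04 -1.0e+00] yaw_y 10.55
 need tool cm [-3.83 12.75  0.12]
```

Emit:
arm_command([
  [[-0.9,3.0,0],[0,0,0],0],
  [[-0.9,3.0,0],[0,0,0],0],
  [[-0.9,2.8,0],[0,0,0],0],
  [[-0.7,2.0,0],[0,0,0],0],
  [[-0.4,1.3,0],[0,0,0],0],
  [[0,0,0],[0,0,0],0],
  [[0,0,0],[0,0,0],0],
  [[0,0,0],[0,0,0],0],
  [[0,0,0],[0,0,0],0],
])

```text
time: 10.52
tool_pos: [609.6, 204.7, 468.9]
ee_rot: [-0.09, 0.996, -0.001, -0.0]
contact_force: [0.7, -0.3, -1.7]
finger_gap: 22.6
```

```bash
python3 -c "
from look import *
st([607.8,215,466]);snap('i');crop('i',(100,360,150,150),(140,140,150,150))"
```

```text
t 10.52 p [609.6 204.7 468.9] x'y' 34.2 -10.0 gap 22.6 F [ 0.7 -0.3 -1.7] toolz [-4.0e-04 -1.8e-03 -1.0e+00] yaw_y 10.37
 need tool cm [-0.01  1.04  0.29]
```

View pics/i_crop.png

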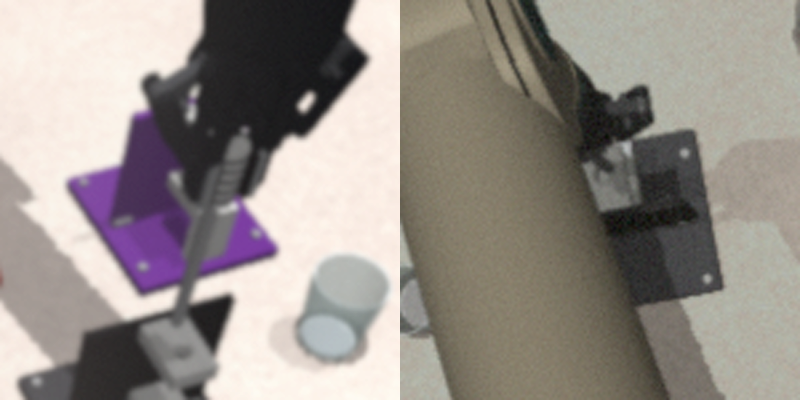

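The pin hangs over the upper lug with its tip at scene crop (180,315). I check its tilt against a predicted vertical line through the TCP.

Run:
```python
from look import *
d=load("i");c=d["scene"]
p=telemetry.sense()["tool_pos"]; z0=p[2]-297.3
P=[[p[0],p[1],z] for z in (z0,z0+40,z0+80,z0+120,z0+164)]
q=proj(c,P);print(q.round(1))
im=c["pixels"][100:250,360:510,::-1].copy();im=cv2.resize(im,(600,600),interpolation=cv2.INTER_CUBIC)
for u,v in q: cv2.circle(im,(int((u-360+.5)*4),int((v-100+.5)*4)),3,(0,0,255),-1)
hq=proj(c,[[608,215,140],[607.6,214.6,72]]); print(hq)
for u,v in hq: cv2.circle(im,(int((u-360+.5)*4),int((v-100+.5)*4)),3,(0,255,0),-1)
cv2.imwrite("pics/i2.png",np.clip(im*1.4,0,255).astype(np.uint8))
```

```text
[[426.7 221.6]
 [431.1 207. ]
 [435.9 191.2]
 [441.1 174.2]
 [447.3 153.8]]
[[428.08229852 231.30907313]
 [421.14576466 252.53999815]]
```

View pics/i2.png

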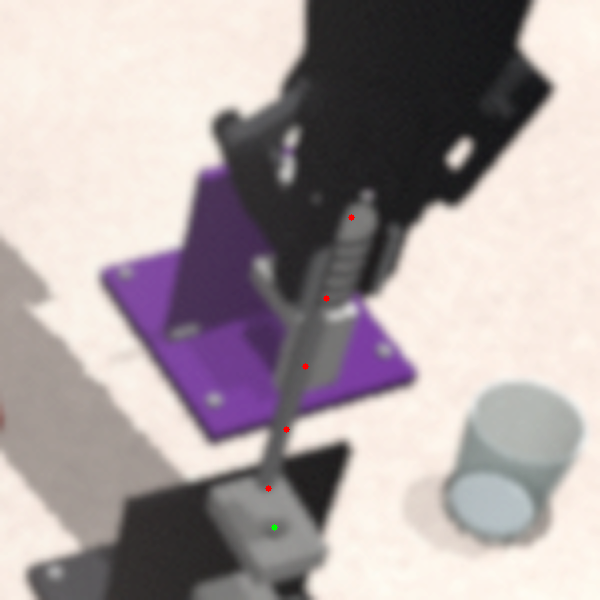

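```bash
cat > ax.py <<'E'
from look import *
def axis(tag,p,z0):
    c=load(tag)["scene"];C=cloud(c);g=cv2.cvtColor(c["pixels"],cv2.COLOR_RGB2GRAY)
    K,D,Rm,e=cam(c)
    for lo,hi,r in ((8,30,5),(30,60,5),(60,90,5),(90,115,5),(126,160,12)):
        m=(np.hypot(C[...,0]-p[0],C[...,1]-p[1])<16)&(C[...,2]>z0+lo)&(C[...,2]<z0+hi)
        v,u=np.nonzero(m)
        if len(u)<3: print("few");continue
        # per-row silhouette centre, then pixel offset from predicted vertical axis
        zc=C[m][:,2].mean(); q=proj(c,[[p[0],p[1],z0+lo],[p[0],p[1],z0+hi]]); t=(q[1]-q[0])/np.linalg.norm(q[1]-q[0]); nrm=np.array([-t[1],t[0]])
        off=(np.c_[u,v]-q[0])@nrm
        med=(off.max()+off.min())/2
        cc=C[m].mean(0); 
        dirv=(cc-e)/np.linalg.norm(cc-e)
        mm=np.linalg.norm(cc-e)/K[0,0]
        print(lo,hi,len(u),"off mm mean",round(off.mean()*mm,2),"mid",round(med*mm,2),"w",round((off.max()-off.min())*mm,1),"depth-centroid",(cc[:2]-p[:2]).round(1),"img normal",nrm.round(2))
E
python3 -c "
from ax import *
p=telemetry.sense()['tool_pos'];axis('i',p,p[2]-297.3);st()"
```

```text
8 30 47 off mm mean -3.02 mid -3.11 w 10.1 depth-centroid [ 1.3 -4. ] img normal [0.96 0.29]
30 60 68 off mm mean -2.98 mid -2.3 w 11.8 depth-centroid [ 1.6 -4.1] img normal [0.96 0.29]
60 90 85 off mm mean -1.96 mid -2.11 w 11.9 depth-centroid [ 1.8 -3.1] img normal [0.96 0.29]
90 115 58 off mm mean -1.05 mid -1.22 w 10.1 depth-centroid [ 2.  -2.3] img normal [0.96 0.29]
126 160 193 off mm mean 7.63 mid 7.32 w 19.3 depth-centroid [7.9 3.7] img normal [0.96 0.29]
t 10.62 p [609.5 205.3 469.2] x'y' 34.2 -9.4 gap 22.1 F [-0.   0.2 -1.8] toolz [ 1.e-04 -8.e-04 -1.e+00] yaw_y 10.41
```

Measured from the scene view, the pin tilts about 0.02 rad in the grip. I trim the tool by about (−1.1°, −0.7°) and recheck.

Emit:
arm_command([
  [[0,0.5,0],[-1.1,-0.7,0],0],
  [[0,0,0],[0,0,0],0],
  [[0,0,0],[0,0,0],0],
  [[0,0,0],[0,0,0],0],
  [[0,0,0],[0,0,0],0],
])

```text
time: 11.03
tool_pos: [608.4, 211.9, 469.2]
ee_rot: [-0.092, 0.996, 0.01, 0.005]
contact_force: [-0.0, -0.2, -1.1]
finger_gap: 22.5
```

```bash
cat >> ax.py <<'E'
def kpos(s):
    p=s["tool_pos"];Rm=R.from_quat(s["ee_rot"]).as_matrix(); return p+155.3*Rm[:,2]
E
python3 -c "
from ax import *
snap('j');s=st();k=kpos(s);print(k);axis('j',k,k[2]-142)"
```

```text
t 11.13 p [608.4 212.  469.2] x'y' 34.3 -2.6 gap 22.4 F [-0.1  0.5 -1.8] toolz [ 0.0085  0.021  -0.9997] yaw_y 10.56
[609.73134367 215.25801523 313.89781284]
8 30 56 off mm mean 1.43 mid 1.54 w 11.9 depth-centroid [ 2.7 -0. ] img normal [0.95 0.3 ]
30 60 72 off mm mean 1.5 mid 1.14 w 11.6 depth-centroid [2.7 0. ] img normal [0.95 0.3 ]
60 90 72 off mm mean 1.19 mid 1.15 w 10.5 depth-centroid [ 2.5 -0.2] img normal [0.95 0.3 ]
90 115 62 off mm mean 0.68 mid 0.37 w 10.4 depth-centroid [ 2.5 -0.7] img normal [0.95 0.3 ]
126 160 186 off mm mean 8.28 mid 7.82 w 18.8 depth-centroid [7.7 4.4] img normal [0.95 0.3 ]
```

Emit:
arm_command([
  [[0.1,0,0],[0.4,0.1,0],0],
  [[0,0,0],[0,0,0],0],
  [[0,0,0],[0,0,0],0],
  [[0,0,0],[0,0,0],0],
  [[0,0,0],[0,0,0],0],
])

```text
time: 11.55
tool_pos: [607.4, 211.9, 469.2]
ee_rot: [-0.092, 0.996, 0.007, 0.005]
contact_force: [0.0, 0.2, -1.0]
finger_gap: 22.5
```

```bash
python3 -c "
from ax import *
snap('k');s=st();k=kpos(s);print(k);axis('k',k,k[2]-142)
c=load('k')['scene'];im=cv2.resize(c['pixels'][190:260,400:470,::-1],(560,560),interpolation=cv2.INTER_CUBIC)
hq=proj(c,[[608,214.7,140]])[0];cv2.circle(im,(int((hq[0]-400+.5)*8),int((hq[1]-190+.5)*8)),3,(0,255,0),-1)
for off in (0,):
  for z in (k[2]-142,k[2]-102): 
    q=proj(c,[[608,214.7,z]])[0];cv2.circle(im,(int((q[0]-400+.5)*8),int((q[1]-190+.5)*8)),3,(0,0,255),-1)
cv2.imwrite('pics/k2.png',np.clip(im*1.4,0,255).astype(np.uint8))"
```

```text
t 11.65 p [607.4 211.8 469.1] x'y' 33.4 -2.6 gap 22.6 F [-0.7 -0.1 -0.9] toolz [ 0.008   0.0139 -0.9999] yaw_y 10.55
[608.68265413 214.0031148  313.85747212]
8 30 46 off mm mean 0.46 mid 0.86 w 11.8 depth-centroid [ 2.5 -1. ] img normal [0.95 0.3 ]
30 60 81 off mm mean 0.5 mid 0.51 w 11.7 depth-centroid [ 2.5 -0.9] img normal [0.95 0.3 ]
60 90 72 off mm mean 0.79 mid 0.68 w 10.4 depth-centroid [ 2.4 -0.5] img normal [0.95 0.3 ]
90 115 60 off mm mean 0.36 mid 0.17 w 10.1 depth-centroid [ 2.3 -0.9] img normal [0.95 0.3 ]
126 160 192 off mm mean 8.05 mid 7.5 w 19.7 depth-centroid [7.8 4.1] img normal [0.95 0.3 ]
```

View pics/k2.png

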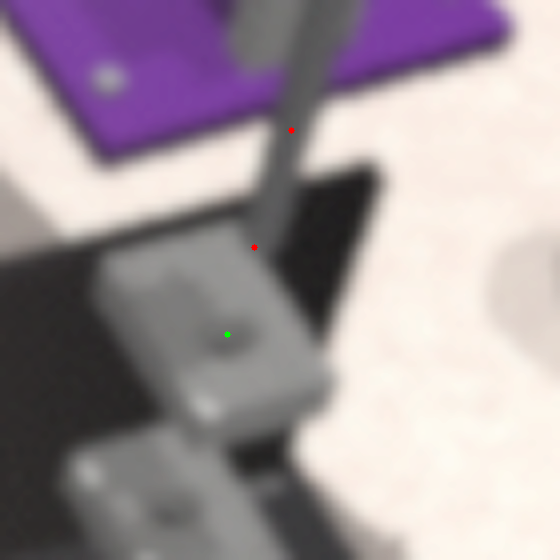

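Run:
```python
from ax import *
c=load("k")["scene"];g=c["pixels"].astype(int).sum(-1)//3
k=np.array([608.68,214.0,313.86]);z0=k[2]-142
for z in (z0,z0+8,z0+16,z0+30,z0+50,z0+70,z0+90):
    q=proj(c,[[608,214.7,z]])[0];v=int(round(q[1]))
    # axis u at that exact row
    q2=proj(c,[[608,214.7,z+5]])[0];uu=q[0]+(v-q[1])*(q2[0]-q[0])/(q2[1]-q[1])
    print(round(z),v,"axis u",round(uu,2),"from",int(uu)-8,g[v,int(uu)-8:int(uu)+10])
    print("     depthz",c["range_z"][v,int(uu)-8:int(uu)+10].astype(int))
```

```text
172 220 axis u 431.48 from 423 [ 99 101 103 105 105 104  98  86  75  69  63  54  41  31  24  22  23  23]
     depthz [919 921 918 921 917 917 921 869 871 868 869 871 941 940 939 943 940 946]
180 218 axis u 432.1 from 424 [66 73 78 84 87 81 70 65 66 65 62 52 36 26 25 23 23 23]
     depthz [922 925 921 922 923 923 867 866 865 864 865 932 934 938 936 937 939 940]
188 215 axis u 433.04 from 425 [110  97  85  72  61  58  59  62  65  65  61  50  36  28  24  25  24  22]
     depthz [1113  928  926  926  928  929  863  860  857  855  860  929  928  928
  928  930  931  934]
202 210 axis u 434.61 from 426 [170 169 170 170 169 157 125  88  68  66  76 101 131 147 148 142 133 120]
     depthz [1122 1121 1125 1122 1123 1125  852  850  848  846  846  847  850 1126
 1128 1121 1122 1123]
222 202 axis u 437.12 from 429 [ 79  78  74  71  68  65  62  62  64  67  71  85 104 118 126 131 142 153]
     depthz [1121 1125 1121 1121 1129  838  838  834  832  830  831  830 1134 1139
 1135 1142 1142 1142]
242 194 axis u 439.63 from 431 [78 80 82 83 80 74 65 63 64 64 67 69 75 81 82 82 83 82]
     depthz [1118 1114 1115 1118 1119 1118  826  819  818  815  816  815 1131 1131
 1140 1138 1140 1137]
262 186 axis u 442.15 from 434 [80 83 84 82 76 68 62 62 64 66 68 75 79 82 82 82 82 83]
     depthz [1092 1093 1092 1099 1097 1099  803  800  800  801  798  803 1106 1155
 1161 1162 1161 1163]
```

The pin is vertical to within about 0.005 rad, and its axis is within about 0.5 mm of the hole axis in this view. I descend to just above the mouth and compensate for the small tool tilt.

Emit:
arm_command([
  [[0.01,-0.01,1.0],[0,0,0],0],
  [[0.01,-0.01,1.0],[0,0,0],0],
  [[0.01,-0.01,0.7],[0,0,0],0],
  [[0,0,0],[0,0,0],0],
  [[0,0,0],[0,0,0],0],
  [[0,0,0],[0,0,0],0],
])

```text
time: 12.15
tool_pos: [607.5, 211.9, 442.1]
ee_rot: [-0.092, 0.996, 0.007, 0.005]
contact_force: [0.1, -0.6, -1.0]
finger_gap: 22.8
```

```bash
python3 -c "
from ax import *
snap('l');s=st();k=kpos(s);print(k);axis('l',k,k[2]-142)
c=load('l')['scene'];im=cv2.resize(c['pixels'][200:260,400:460,::-1],(560,560),interpolation=cv2.INTER_CUBIC)
cv2.imwrite('pics/l2.png',np.clip(im*1.5,0,255).astype(np.uint8))"
```

```text
t 12.25 p [607.6 212.  442.5] x'y' 33.5 -2.5 gap 22.7 F [ 0.4 -0.  -0.7] toolz [ 0.0089  0.0143 -0.9999] yaw_y 10.55
[608.94079068 214.17228296 287.26938059]
8 30 46 off mm mean -0.22 mid -0.14 w 10.1 depth-centroid [ 2.2 -1.5] img normal [0.95 0.3 ]
30 60 68 off mm mean -0.28 mid 0.06 w 11.9 depth-centroid [ 2.  -1.5] img normal [0.95 0.3 ]
60 90 76 off mm mean 0.03 mid -0.23 w 11.7 depth-centroid [ 2.1 -1.2] img normal [0.95 0.3 ]
90 115 55 off mm mean 0.22 mid 0.07 w 10.2 depth-centroid [ 2.1 -1. ] img normal [0.95 0.3 ]
126 160 168 off mm mean 8.38 mid 8.07 w 18.0 depth-centroid [8.2 4.3] img normal [0.95 0.3 ]
```

View pics/l2.png

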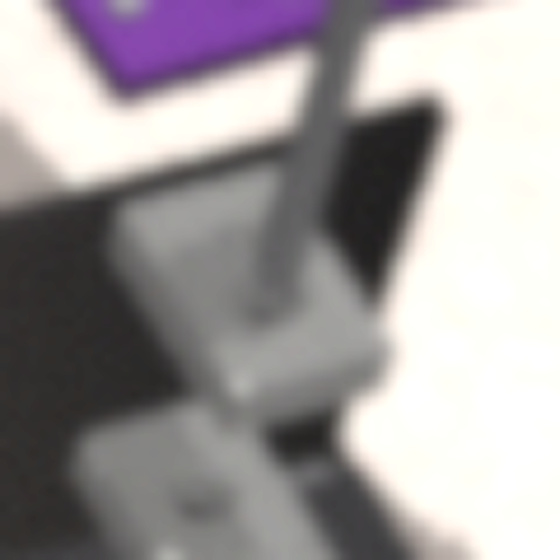

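The tip now sits right at the hole mouth (crop (268,310)). I descend slowly.

Emit:
arm_command([
  [[-0.02,0,0.3],[0,0,0],0],
  [[0,0,0.3],[0,0,0],0],
  [[0.01,-0.01,0.3],[0,0,0],0],
  [[0,0,0.3],[0,0,0],0],
  [[0.01,-0.01,0.3],[0,0,0],0],
  [[0,0,0],[0,0,0],0],
])

```text
time: 12.75
tool_pos: [607.3, 211.8, 426.2]
ee_rot: [-0.092, 0.996, 0.006, 0.004]
contact_force: [-0.2, -0.0, -2.1]
finger_gap: 22.6
```

```bash
python3 -c "
from ax import *
s=st();k=kpos(s);print(k,k[2]-142)"
```

```text
t 12.75 p [607.3 211.8 426.2] x'y' 33.2 -2.6 gap 22.6 F [-0.2 -0.  -2.1] toolz [ 0.0066  0.0133 -0.9999] yaw_y 10.55
[608.32443635 213.84335979 270.9197432 ] 128.91974320273135
```

The tip is in the upper hole with no contact force. I continue to just above the lower bush.

Emit:
arm_command([
  [[0,-0.01,0.6],[0,0,0],0],
  [[0.01,-0.01,0.6],[0,0,0],0],
  [[0.01,0,0.6],[0,0,0],0],
  [[0,-0.01,0.6],[0,0,0],0],
  [[0.01,-0.01,0.6],[0,0,0],0],
  [[0,0,0.6],[0,0,0],0],
  [[0.01,-0.01,0.6],[0,0,0],0],
  [[0,0,0.5],[0,0,0],0],
  [[0,0,0],[0,0,0],0],
])

```text
time: 13.5
tool_pos: [607.3, 211.9, 378.7]
ee_rot: [-0.092, 0.996, 0.006, 0.004]
contact_force: [-0.3, 0.2, -1.8]
finger_gap: 22.6
```

```bash
python3 -c "
from ax import *
s=st();k=kpos(s);print(k,k[2]-142);snap('m');s=st()
c=load('m')['scene'];im=cv2.resize(c['pixels'][170:290,370:490,::-1],(590,590),interpolation=cv2.INTER_CUBIC)
cv2.imwrite('pics/m2.png',np.clip(im*1.5,0,255).astype(np.uint8))"
```

```text
t 13.5 p [607.3 211.9 378.7] x'y' 33.2 -2.5 gap 22.6 F [-0.3  0.2 -1.8] toolz [ 0.0059  0.0132 -0.9999] yaw_y 10.55
[608.18958977 213.91162373 223.399024  ] 81.39902399910727
t 13.6 p [607.6 212.  380. ] x'y' 33.6 -2.5 gap 22.6 F [ 0.5  0.1 -1.9] toolz [ 0.0077  0.0139 -0.9999] yaw_y 10.55
```

View pics/m2.png

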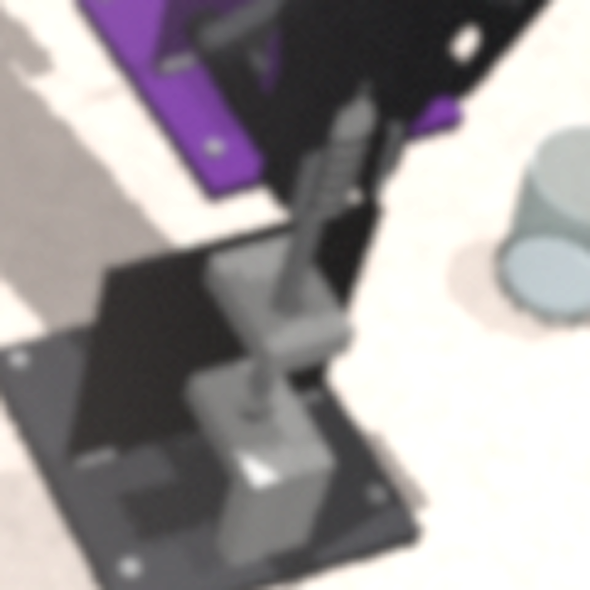

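The shank shows between the bushings with its tip at the lower hole (crop (258,410)), and there is no side force. I continue gently.

Emit:
arm_command([
  [[0,-0.01,0.4],[0,0,0],0],
  [[0.01,0,0.4],[0,0,0],0],
  [[0,-0.01,0.4],[0,0,0],0],
  [[0.01,-0.01,0.4],[0,0,0],0],
  [[0,0,0.4],[0,0,0],0],
  [[0,0,0],[0,0,0],0],
])

```text
time: 14.1
tool_pos: [607.3, 211.8, 359.0]
ee_rot: [-0.092, 0.996, 0.006, 0.004]
contact_force: [0.0, -0.4, -0.9]
finger_gap: 22.5
```

```bash
python3 -c "
from ax import *
s=st();k=kpos(s);print(k,k[2]-142)"
```

```text
t 14.1 p [607.3 211.8 359. ] x'y' 33.3 -2.6 gap 22.5 F [ 0.  -0.4 -0.9] toolz [ 0.0064  0.0133 -0.9999] yaw_y 10.55
[608.34149049 213.85073359 203.70127367] 61.70127367480569
```

Emit:
arm_command([
  [[0,-0.01,0.4],[0,0,0],0],
  [[0.01,0,0.4],[0,0,0],0],
  [[0,-0.01,0.4],[0,0,0],0],
  [[0.01,-0.01,0.4],[0,0,0],0],
  [[0,0,0.4],[0,0,0],0],
  [[0.01,0,0.4],[0,0,0],0],
  [[0,0,0.2],[0,0,0],0],
  [[0,0,0],[0,0,0],0],
  [[0,0,0],[0,0,0],0],
])

```text
time: 14.85
tool_pos: [607.6, 211.9, 334.0]
ee_rot: [-0.092, 0.996, 0.007, 0.005]
contact_force: [0.4, -0.0, -0.9]
finger_gap: 22.7
```

```bash
python3 -c "
from ax import *
s=st();k=kpos(s);print(k,k[2]-142);snap('n');s=st()
d=load('n');c=d['scene'];im=cv2.resize(c['pixels'][170:290,370:490,::-1],(590,590),interpolation=cv2.INTER_CUBIC)
cv2.imwrite('pics/n2.png',np.clip(im*1.5,0,255).astype(np.uint8))
C=cloud(c)
for z0 in range(140,215,3):
  m=(np.hypot(C[...,0]-608,C[...,1]-215)<14)&(abs(C[...,2]-z0-1.5)<1.5);print(z0,m.sum(),C[m][:,:2].mean(0).round(1) if m.any() else '', C[m][:,:2].max(0).round(0) if m.any() else '')
"
```

```text
t 14.85 p [607.6 211.9 334. ] x'y' 33.6 -2.5 gap 22.7 F [ 0.4 -0.  -0.9] toolz [ 0.0079  0.0139 -0.9999] yaw_y 10.55
[608.85896418 214.07903909 178.70722245] 36.707222450178904
t 14.95 p [607.7 212.  334.4] x'y' 33.7 -2.5 gap 23.0 F [-0.3 -0.4 -0.6] toolz [ 0.0085  0.0141 -0.9999] yaw_y 10.55
140 34 [613.2 215.8] [621. 228.]
143 3 [611.5 210.8] [613. 212.]
146 5 [611.8 212.9] [614. 216.]
149 1 [613.  213.1] [613. 213.]
152 0  
155 0  
158 6 [618.2 212.4] [619. 217.]
161 8 [615.7 219.8] [619. 228.]
164 13 [617.  217.1] [621. 228.]
167 7 [616.4 216.8] [619. 227.]
170 12 [616.3 217.5] [620. 228.]
173 10 [617.  216.6] [620. 227.]
176 7 [617.4 213.6] [619. 226.]
179 11 [617.  216.4] [620. 228.]
182 8 [617.3 216.4] [619. 227.]
185 11 [617.  217.6] [620. 227.]
188 10 [616.7 217.3] [621. 227.]
191 5 [618.  215.3] [619. 220.]
194 16 [617.2 216.3] [619. 227.]
197 23 [611.9 220.9] [619. 228.]
200 40 [612.6 216.6] [619. 228.]
203 8 [606.9 226.6] [612. 228.]
206 9 [606.1 226.9] [612. 228.]
209 1 [607.3 228.2] [607. 228.]
212 0
```

View pics/n2.png

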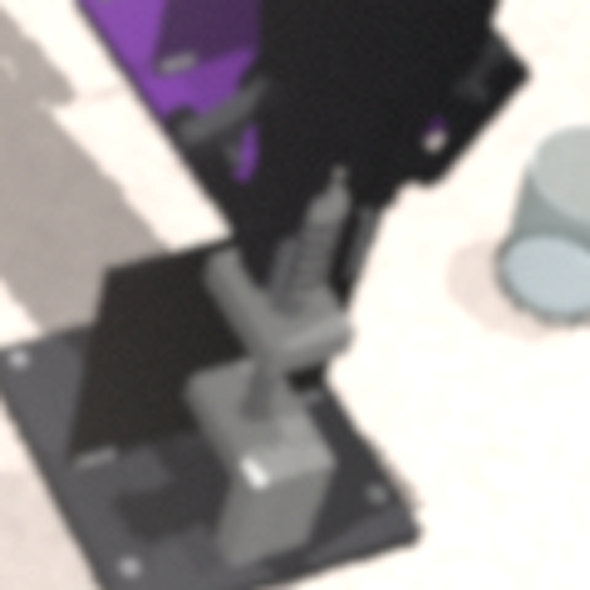

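View pics/n_scene.png

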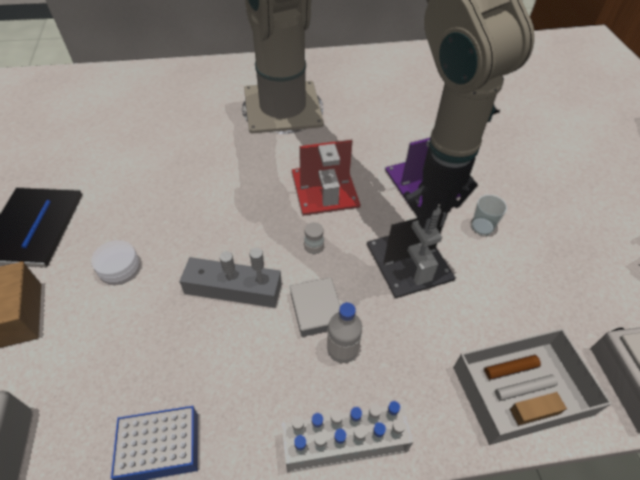

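The pin passes through both bushings. The knob spans z≈157–201, leaving a gap of about 17 mm, and the tip is at z≈37, about 21 mm below the lower lug. The rack and bench items look unchanged. I do one last lean check and hand in.

Run:
```python
from st import *
c=load("n")["scene"];C=cloud(c);g=c["pixels"].max(-1)
q=C[...,:2]-H
m=(C[...,2]>35)&(C[...,2]<130)&(g<60)&(abs(q@X)<12)&(abs(q@Y)<56);P=C[m]
for k in range(3):
    U,S,V=np.linalg.svd(P-P.mean(0),full_matrices=False);nn=V[2]*np.sign(V[2][0]);P=P[abs((P-P.mean(0))@nn)<5]
print("lean",np.arcsin(nn[2]),len(P))
a=load("a")["scene"];A=cloud(a)
for n,u,v in(("jar",314,232),("beaker",490,207),("dish",116,255),("wash",347,310),("box",315,300),("B",227,256),("C",257,252)): print(n,A[v-2:v+3,u-2:u+3].reshape(-1,3).mean(0).round(0),C[v-2:v+3,u-2:u+3].reshape(-1,3).mean(0).round(0))
```

```text
lean 0.001765635956775739 660
jar [514.  11.  60.] [514.  11.  60.]
beaker [nan nan nan] [486. 417.  43.]
dish [nan nan nan] [ 502. -395.   43.]
wash [758.  28. 150.] [757.  28. 150.]
box [663.  -9.  34.] [662.  -9.  33.]
B [ 591. -166.  114.] [ 591. -166.  115.]
C [ 609. -109.  140.] [ 610. -109.  140.]
```

```bash
python3 -c "
from station import workorder
print(workorder.close_job())"
```

```text
the job is handed in; nothing more can be done
None
```

The job is handed in at about 15 s of the 61 s allowed; `close_job()` gives no verdict. I pushed the black shield upright against its stop. I then took the longest pin from the end of the rack, straightened its slight tilt in the grip, and threaded it through both bushings. The arm is still holding it by the knob.

**Last checks:**
- **Shield:** lean is about 0.002 rad, so it is upright.
- **Pin:** the knob's underside is about 17 mm above the upper bushing. The tip is at about z = 37 mm, some 21 mm below the lower bushing's underside. I could not see the tip under the bushing, so that figure comes from the arm pose and the pin length. The knob seen by depth at 157–201 mm agrees with it.
- **Forces:** readings during the insertion stayed at about 2 N or less, roughly the pin's weight.
- **Bench:** the two shorter pins, the jar, the wash bottle and the slide box measure within 1 mm of where they started. The beaker and dishes gave no depth reading at the start, so I could only judge by eye that they have not moved.

**One irregularity:** during the first push, the panel's edge rode up under the fingers and the upward force read 34 N, short of the 40 N limit. I backed off, raised the tool and finished with the fingertips. The highest reading after that was about 14 N, against the stop. These are readings taken at the end of each move, so a brief higher peak is possible.

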